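# Press the lid home with the ratchet press

## Task

Close the scissor press by its orange handle until the blue tin's lid is pressed fully home and the ratchet holds the press shut by itself on its last tooth; take the hand off it for a second, then release the ratchet by pressing the orange handle sideways out of the teeth (downwards), so that the press opens fully. Be gentle with the handle: never push it harder than about 20 N. Then lift the tin out and set it flat on the middle of the white plate without dropping it, and leave the other things where they are.

Things in the scene. Friction and masses are not known exactly. Their poses are not given: they have to be found in the camera images.
- stand: bench-mounted scissor press: wooden base 290 x 130 x 14 mm, fixed to the table, under a steel scissor clamp that lies level, mid-height 60 mm. Origin on the table under the brass-capped pivot; x from the handles (near the robot) to the jaws, z up. The black handle and the jaw at +y are fixed; the orange handle (at +y) and the jaw at -y move
- press_arm (a joint): closing angle (rad) about the upright pivot: 0 open, grows as the orange handle nears the black one. A light spring opens it. First tooth catches at 0.085 (lid not home yet), last at 0.19; somewhere from 0.20 to 0.27 (the fixed jaw's screw foot is set differently each time) the lid is home and all is rigid. Pushing takes up to about 12 N till then. Let go, it springs back to the tooth; the open stop is rigid too
- thumb_bar (a joint): downward (sideways to its closing) flex of the orange handle (rad): 0 at rest, 0.12 at its stop; level axis 120 mm from the handle's middle (0.01 rad = 1.2 mm there), spring 0.6 N per mm. The pawl clears the teeth at about 0.045, 5 to 6 mm down at the handle. Keep it down while carrying the handle 15 mm or more outwards, else the teeth catch again as it comes up
- thumb_pad (a point): middle of the orange moving handle bar, 50 mm long, 12 wide, 12 high, 60 mm above the table, 135 mm behind the pivot and 40 mm to the press's +y when open; it swings 27 to 37 mm towards the black handle in closing. Its x axis runs along the bar, z up
- ratchet (a point): the ratchet, at the last tooth: 90 mm behind the pivot and 60 mm above the table; two saw teeth under a brass bar (top 67 mm high) that reaches over from the black handle's shank; a brass pawl on the orange handle's shank runs under them, is bent down by each tooth and snaps up behind it
- fixed_bar (a point): middle of the black fixed handle bar, 50 x 12 x 12 mm, 60 mm above the table; 58 mm clear between the handles when open, 21 to 31 mm when shut
- cradle (a point): centre of the seat between the jaws where the tin starts, 40 mm above the table, 85 mm ahead of the pivot; axes as the press. Four small corner tabs, 9 mm high, stand at 25 mm to -x and +x of it and 20 mm to each side
- tin_center (a point): centre of the loose blue tin with a white band, 44 (x) x 50 (y) x 40 (z) mm, 110 to 240 g with its brass lid at the -y end. It starts in the cradle with its axes along the press's, up to 9 mm short of the fixed jaw's foot, which moves no further; it can be lifted straight up once the press is open, gripped across x (44 mm) with clear space for fingers on both sides
- tin_lid (a joint): how far the tin's brass end lid is pushed in (m): starts at 0 to 0.003, 0.008 is fully home (plate 4 mm thick then lies on the tin's rim). Slides with about 7 N of friction and stays where it is left
- plate_in (a point): centre of the upper face of the flat white round plate's floor, plate 220 mm across, rim 18 mm high; fixed. It stands left or right of the press
- tray: round dark baking tray 244 mm across, 14 mm high, fixed, on the other side, with three loose biscuits
- palmier0: palmier biscuit on the tray, about 40 x 72 x 14 mm, not to be disturbed
- palmier1: palmier biscuit on the tray, not to be disturbed
- palmier2: palmier biscuit on the tray, not to be disturbed
- sugar_jar: glass jar 70 mm across, 110 mm high, left behind the press, not to be disturbed
- mug: blue mug 80 mm across, 90 mm high, right behind the press, not to be disturbed
- shaker: yellow sugar shaker 44 mm across, 65 mm high, near the robot, not to be disturbed
- full_tin: green tin like the blue one, already closed, 40 mm high, near the robot, not to be disturbed
There are look-alikes about, which are no part of the job. What is shaped like the part that bears tin_center but pink is not meant.

How it is judged:
By the outcome, as a careful person would: the job done as asked, in the order asked, and still so for the second after the job is handed in, with the robot touching nothing.
It also fails if it takes over 64 s, if anything falls off the work surface, if the arm or the gripper's body presses on something with over 40 N, if the wrist force passes 120 N, or if a joint passes its speed limit or range.

## Robot

A 6-joint arm with a two-finger parallel gripper is mounted at the origin on the work surface. World frame = base frame: x ahead of the robot, y to its left, z up, the work surface at z = 0. Lengths are in mm, angles in rad, forces in N, time in s.
With the tool pointing down it reaches from about 350 to 875 mm from the base axis. Payload 4.2 kg.
Tool frame: the origin (TCP) lies between the finger pads; the fingertips stand 19 mm ahead of it and the grasp point (between the pads) is the TCP (r.tips_ahead is the distance from the TCP to the fingertips, in mm); z points along the fingers, y is the line along which they close (so a half turn about z gives the same grasp; the last joint's range is limited). The gripper opens to 87 mm and grips with 3 to 60 N. Pads are 19 mm wide; open, the fingers measure 117 mm over their backs; the gripper's body (75 mm by 190 mm) begins 51 mm behind the grasp point.
Start: joints at [-0.848, 0.385, 0.008, 0, -1.194, -0.259], TCP at [279.605, -558.946, 241.55] pointing down, gripper open.
Joint ranges: [-3.14, 3.14], [-1.21, 2.06], [-1.07, 1.41], [-3.16, 2.05], [-2.99, -0.16], [-3.1, 3.1]. Speed limits (rad/s): [2.79, 2.79, 3.14, 3.14, 3.14, 3.14].

## Interface

Orientations are given as a unit quaternion [w, x, y, z].
In Python, from workcell import r gives the robot as it stands. The module is installed in compiled form; this text tells all that it offers. Calls block until the motion is done:
- r.goto(position, orientation): joint-space move of the TCP to a pose.
- r.move_l(position, rotation=None, max_speed=150, until_force=None): straight line of the TCP; rotation=None keeps the orientation; max_speed is the mean speed in mm/s. With until_force (N) it stops when the force on the tool has changed by that much, and returns True; else False.
- r.set_joints(angles): joint-space move.
- r.gripper_to(opening, f_grip=None): finger opening in mm; f_grip is the grip in N (None keeps the last); returns when the fingers have stopped.
- r.hold(seconds).
- r.inverse_kinematics(position, orientation): joint angles nearest the present ones, or None.
- r.state(): the state.
- r.snapshot(name): name is "side" or "top"; returns a dict with "pixels" (420x560x3 uint8, red, green, blue), "range_z" (420x560 float32, mm along the optical axis (not along the pixel's ray), 0 where there is no reading), "fx", "fy", "cx", "cy" (pixels), "k1" (the pictures are not rectified: a ray, as slopes to the right and down, at radius r is drawn at 1 + k1 r^2 times it, then the intrinsics apply), "rvec" (rotation vector, rad) and "tvec" (3), from world to camera coordinates, as OpenCV has them. Camera axes: x right, y down, z forward; pixel columns grow to the right and rows downward; lengths in mm; the calibration is good to about 2 mm. A picture is of the moment at which its call begins.
A pose or a line that the arm cannot do raises r.Unreachable and nothing moves.
- r.close_job(): hands the job in; it is judged then, once.
The state is a dict: "t": time; "qpos": joint angles; "qd": joint speeds; "effort": joint torques, N m; "tcp_pos": TCP position; "tool_rot": TCP orientation; "force": force on the tool from outside, world axes, zero at the start; "ft_torque": the same for the moment, N m; "width": finger opening in mm; "grip_force": force on a finger pad.
Only numpy, scipy, OpenCV 4.12 (cv2) and the standard library are available. Lean on these libraries where they do the work, as an engineer would, in place of code of your own. Each camera call takes 0.05 s, during which the arm holds its last target. There are 200 camera calls.

## Working session

There is one attempt and no reset: what is moved stays moved. The work goes in short steps, each a Python script; the robot and the scene stay as the last script left them, time stands still between calls to the robot, and variables do not carry over. Pictures are saved under pics/ and viewed, at most 10 in all, crops included, and the job is handed in when it is done.

```bash
mkdir -p pics
cat > h.py <<'E'
import numpy as np, cv2
from workcell import r
def snap(n):
    s=r.snapshot(n); s['R']=cv2.Rodrigues(np.array(s['rvec'],float))[0]; s['t']=np.array(s['tvec'],float).ravel()
    return s
def K(s): return np.array([[s['fx'],0,s['cx']],[0,s['fy'],s['cy']],[0,0,1.]])
def D(s): return np.array([s['k1'],0,0,0,0.])
def ray(s,uv):
    p=cv2.undistortPoints(np.array(uv,float).reshape(-1,1,2),K(s),D(s)).reshape(-1,2)
    return np.c_[p,np.ones(len(p))]
def plane(s,uv,z):
    d=ray(s,uv)@s['R']; c=-s['R'].T@s['t']
    return c+d*((z-c[2])/d[:,2])[:,None]
def cloud(s):
    H,W=s['range_z'].shape; u,v=np.meshgrid(np.arange(W),np.arange(H))
    d=ray(s,np.c_[u.ravel(),v.ravel()])*s['range_z'].reshape(-1,1)
    return ((d-s['t'])@s['R']).reshape(H,W,3)
def save(s,n): cv2.imwrite('pics/'+n+'.png',cv2.cvtColor(s['pixels'],cv2.COLOR_RGB2BGR))
E
python3 - <<'E'
from h import *
for n in('top','side'):
    s=snap(n); save(s,n+'0'); print(n,-s['R'].T@s['t'],s['fx'],s['k1'],s['R'][2])
    np.savez('pics/'+n+'0.npz',**s)
print(r.state())
E
```

```text
top [ 316.25165364    8.35143746 1542.29252403] 546.1107349236969 -0.14180058746842855 [ 0.16069451  0.00223943 -0.98700165]
side [ -14.84393235  819.64183875 1061.33837454] 499.04629566054643 -0.14000513271747997 [ 0.4235443  -0.57346572 -0.70124696]
{'t': 0.1, 'qpos': array([-8.48419962e-01,  3.85469297e-01,  6.76882335e-03, -4.32321311e-04,
       -1.19398949e+00, -2.58608980e-01]), 'qd': array([-0.00092543, -0.00198737,  0.00173709,  0.00221728,  0.00034913,
       -0.0007922 ]), 'effort': array([-9.02272968e-04, -3.91689813e+01,  1.87936646e+01,  4.23192099e+00,
        1.34773643e-02, -7.23399307e-05]), 'tcp_pos': array([ 279.37518911, -558.52850116,  240.57807917]), 'tool_rot': array([-2.68776493e-04, -2.29733504e-01,  9.73253092e-01,  9.29834510e-04]), 'force': array([ 0.64185623, -0.92780928,  0.36993189]), 'ft_torque': array([-0.03622245,  0.01717272, -0.02274948]), 'grip_force': 0.0, 'width': 87.48650232658585}
```

View pics/top0.png

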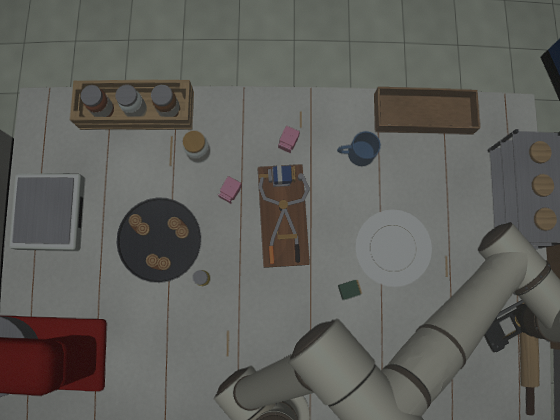

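View pics/side0.png

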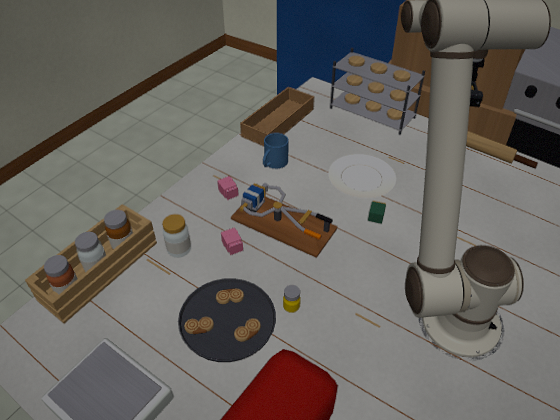

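The top view shows the press at about (285,215): orange handle at (271,254), black handle at (297,253), pivot at (284,205) and blue tin at (283,174). The plate is at (393,248) on the right and the tray on the left. Next I'll get positions from masks.

```bash
cat > m.py <<'E'
from h import *
def mask(s,lo,hi,box):
    h=cv2.cvtColor(s['pixels'],cv2.COLOR_RGB2HSV); m=cv2.inRange(h,lo,hi); k=np.zeros_like(m); x0,y0,x1,y1=box; k[y0:y1,x0:x1]=m[y0:y1,x0:x1]; return k
def cen(m): v,u=np.nonzero(m); return np.array([[u.mean(),v.mean()]]),len(u)
def pca(p):
    q=p[:,:2]; c=q.mean(0); w,V=np.linalg.eigh(np.cov((q-c).T)); a=V[:,1]; return c,np.arctan2(a[1],a[0])
E
python3 - <<'E'
from m import *
T=dict(np.load('pics/top0.npz')); S=dict(np.load('pics/side0.npz'))
h=cv2.cvtColor(T['pixels'],cv2.COLOR_RGB2HSV)
print(h[254,271],h[254,297],h[205,284],h[174,275],h[225,265],h[248,370],h[230,305])
box=(250,155,318,275)
mo=mask(T,(4,150,80),(16,255,255),(262,235,283,270)); v,u=np.nonzero(mo); p=plane(T,np.c_[u,v],66); print('orange',len(u),pca(p),u.min(),u.max(),v.min(),v.max())
C=cloud(T); print('orange depth',np.median(C[mo>0],0))
mb=mask(T,(100,120,30),(125,255,255),(262,155,305,192)); v,u=np.nonzero(mb); print('blue',cen(mb),np.median(C[mb>0],0)); 
# tin top from depth
sub=C[155:195,262:306].reshape(-1,3); 
q=sub[(sub[:,2]>72)&(sub[:,2]<90)]; print('tintop',len(q),q.mean(0),cv2.minAreaRect(q[:,:2].astype(np.float32)))
# base: brown wood
mw=mask(T,(3,70,40),(18,255,200),box); mw=cv2.morphologyEx(mw,cv2.MORPH_CLOSE,np.ones((9,9)))
v,u=np.nonzero(mw); P=plane(T,np.c_[u,v],14); print('base',len(u),cv2.minAreaRect(P[:,:2].astype(np.float32)),pca(P))
pl=C[205:290,350:436].reshape(-1,3); 
rim=pl[(pl[:,2]>11)&(pl[:,2]<30)]; print('rim',len(rim),cv2.minEnclosingCircle(rim[:,:2].astype(np.float32)),np.median(pl[:,2]))
i=C[240:256,385:401].reshape(-1,3); print('floor',np.median(i,0))
# pivot
mp=mask(T,(14,100,60),(30,255,255),(278,198,292,212)); print('pivot',cen(mp),plane(T,cen(mp)[0],75))
for n,s,bx in(('topcrop',T,(245,150,325,280)),('sidecrop',S,(220,170,345,260))):
    c=s['pixels'][bx[1]:bx[3],bx[0]:bx[2]]; f=min(780/c.shape[1],580/c.shape[0]); cv2.imwrite(f'pics/{n}.png',cv2.cvtColor(cv2.convertScaleAbs(cv2.resize(c,None,fx=f,fy=f,interpolation=2),alpha=1.5),cv2.COLOR_RGB2BGR))
E
```

```text
[ 13 143 123] [ 0 12 43] [ 18 116  97] [109 115  82] [12 98 73] [ 38   9 110] [12 92 69]
orange 13 (array([448.14139297,  10.3462996 ]), np.float64(-3.0171660055688503)) 269 273 247 263
orange depth [450.90001076   9.58105564  65.9332862 ]
blue (array([[283.22727273, 172.27272727]]), 22) [671.02839581 -19.57102881  80.81535156]
tintop 393 [666.98638762 -17.57898961  78.96225562] ((668.7238159179688, -21.698810577392578), (45.14805221557617, 101.85757446289062), 6.945184707641602)
base 4038 ((548.625, -30.42523193359375), (314.8796081542969, 145.83030700683594), 4.120894432067871) (array([545.51170605, -22.77817324]), np.float64(-3.0813058720731523))
rim 2022 ((462.7761535644531, -316.34027099609375), 128.78878784179688) 5.87614196978099
floor [ 472.92374654 -332.99026627    5.14813734]
pivot (array([[282.82258065, 203.88709677]]), 62) [[582.44582799 -18.43809033  75.        ]]
```

View pics/topcrop.png

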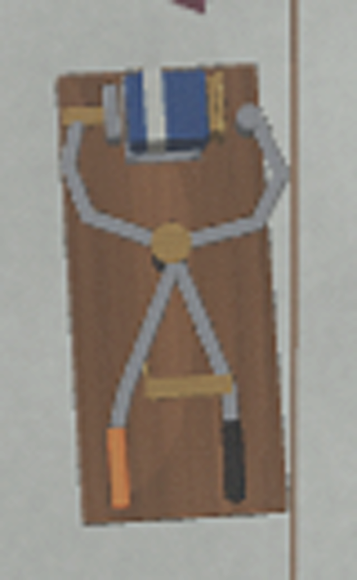

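View pics/sidecrop.png

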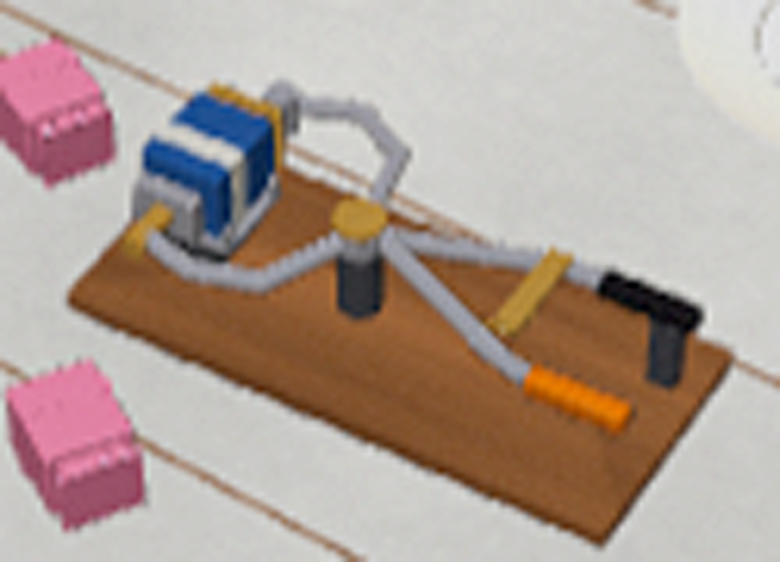

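Run:
```python
from m import *
from scipy.optimize import least_squares
T=dict(np.load('pics/top0.npz')); S=dict(np.load('pics/side0.npz'))
def px(c,bx):
    f=min(780/(bx[2]-bx[0]),580/(bx[3]-bx[1])); return (np.array(c,float)+.5)/f-.5+np.array(bx[:2])
tb=(245,150,325,280); sb=(220,170,345,260)
B=plane(T,px([[57,75],[83,522],[287,512],[255,65]],tb),14); print('corners',B.round(1).tolist(),'c',B.mean(0))
for a,b in((1,0),(2,3)): d=B[b]-B[a]; print(np.arctan2(d[1],d[0]),np.hypot(*d[:2]))
def tri(a,b):
    A=[];y=[]
    for s,p in((T,a),(S,b)):
        d=(ray(s,p)@s['R'])[0]; d/=np.linalg.norm(d); c=-s['R'].T@s['t']; M=np.eye(3)-np.outer(d,d); A.append(M); y.append(M@c)
    return np.linalg.lstsq(np.vstack(A),np.hstack(y),rcond=None)[0]
print('pivotcap',tri(px([171,242],tb),px([358,217],sb)))
print('orange',tri(px([118,467],tb),px([578,395],sb)),plane(T,px([118,467],tb),66))
print('black',tri(px([234,460],tb),px([652,295],sb)),plane(T,px([234,460],tb),66))
print('tin blue top corners',plane(T,px([[124,72],[205,70],[210,134],[126,146]],tb),80))
C=cloud(T); pl=C[200:292,345:440].reshape(-1,3); rim=pl[(pl[:,2]>13)&(pl[:,2]<26)]
rim=rim[np.abs(np.hypot(*(rim[:,:2]-[465,-320]).T)-100)<25]
f=least_squares(lambda q:np.hypot(rim[:,0]-q[0],rim[:,1]-q[1])-q[2],[465,-320,105],loss='soft_l1',f_scale=3); print('plate',f.x,len(rim))
m=mask(T,(0,0,118),(180,40,255),(345,200,440,292)); print(C[248,393],C[230,350:440:6].round(0).tolist()[:3])
```

```text
corners [[702.3, 54.6, 14.0], [414.8, 33.7, 14.0], [422.5, -94.2, 14.0], [710.5, -73.2, 14.0]] c [562.49725402 -19.78004741  14.        ]
0.07271807105521703 288.28160193119163
0.07277118473056683 288.797883360484
pivotcap [583.04365938 -19.41687194  66.55768913]
orange [444.02146577  11.34317006  60.14277604] [[445.03524086  12.01885034  66.        ]]
black [449.2018213  -59.22654976  60.80441114] [[450.1080502  -58.38586257  66.        ]]
tin blue top corners [[687.99066333  11.25506544  80.        ]
 [689.88322591 -38.7644593   80.        ]
 [649.40058479 -42.07079313  80.        ]
 [641.21614086   9.47650661  80.        ]]
plate [ 471.13506927 -331.75357118   99.10979874] 1330
[ 471.29548955 -333.75994906    8.08101887] [[523.0, -212.0, 0.0], [523.0, -230.0, -5.0], [521.0, -244.0, 17.0]]
```

```bash
cat >> h.py <<'E'
YAW=.0725; PIV=np.array([583.,-19.4])
def w(x,y,z): c,s=np.cos(YAW),np.sin(YAW); return [PIV[0]+c*x-s*y,PIV[1]+s*x+c*y,z]
def loc(p): c,s=np.cos(YAW),np.sin(YAW); d=np.array(p[:2])-PIV; return np.array([c*d[0]+s*d[1],-s*d[0]+c*d[1],p[2]])
def q(phi): a=(phi+np.pi/2)/2; return [0,np.cos(a),np.sin(a),0]
def show(l=''):
    s=r.state(); c,n=np.cos(YAW),np.sin(YAW); f=s['force']; print(l,'t%.2f'%s['t'],'loc',loc(s['tcp_pos']).round(2),'F',np.round([c*f[0]+n*f[1],-n*f[0]+c*f[1],f[2]],2),'w%.1f'%s['width'],s['qpos'].round(2))
E
python3 - <<'E'
from h import *
Q=q(YAW+np.pi/2)
print(r.inverse_kinematics(w(-134,80,140),Q))
r.gripper_to(0,20); show()
r.goto(w(-134,80,140),Q); show('above')
r.move_l(w(-134,76,62),max_speed=100); show('beside')
r.move_l(w(-134,66,62),max_speed=30); r.hold(.2); show('pre')
print(r.move_l(w(-140,12,62),max_speed=7,until_force=15.5)); show('pushed')
E
```

```text
[ 0.47983314  0.19287741 -0.55727712  0.         -0.8206418  -1.97812947]
 t1.62 loc [-341.69 -516.15  241.55] F [0.51 0.15 1.37] w0.4 [-0.85  0.38  0.01 -0.   -1.19 -0.26]
above t3.91 loc [-133.73   79.66  140.12] F [-0.32 -0.47  0.06] w0.6 [ 0.48  0.19 -0.56  0.   -0.82 -1.98]
beside t4.84 loc [-133.51   76.09   62.42] F [0.15 1.24 0.95] w0.0 [ 0.47  0.32 -0.65  0.   -0.6  -1.97]
pre t5.53 loc [-133.97   66.07   62.01] F [0.7  0.32 0.3 ] w0.5 [ 0.45  0.32 -0.65 -0.   -0.6  -1.95]
True
pushed t10.53 loc [-139.47   28.19   61.38] F [-2.38  7.4   1.51] w0.5 [ 0.36  0.32 -0.66 -0.01 -0.6  -1.86]
```

Run:
```python
from h import *
show('now'); 
for i in range(4):
    p=loc(r.state()['tcp_pos'])
    s=r.move_l(w(-139.6,28.2-.6*(i+1),62),max_speed=3,until_force=7); print(s); show(i)
    if s or np.linalg.norm(r.state()['force'])>14: break
s=snap('top'); save(s,'t1'); c=s['pixels'][150:280,245:325]; cv2.imwrite('pics/t1c.png',cv2.cvtColor(cv2.convertScaleAbs(cv2.resize(c,None,fx=4.46,fy=4.46,interpolation=2),alpha=1.5),cv2.COLOR_RGB2BGR))
```

```text
now t10.53 loc [-139.47   28.19   61.38] F [-2.38  7.4   1.51] w0.5 [ 0.36  0.32 -0.66 -0.01 -0.6  -1.86]
False
0 t11.21 loc [-139.39   28.23   62.01] F [-2.7   7.62  1.71] w0.5 [ 0.36  0.32 -0.65 -0.01 -0.61 -1.86]
False
1 t11.56 loc [-139.39   27.97   61.97] F [-3.66  8.44  1.83] w0.6 [ 0.36  0.32 -0.65 -0.01 -0.6  -1.86]
False
2 t11.91 loc [-139.42   27.68   61.94] F [-4.22 11.44  1.28] w0.4 [ 0.36  0.32 -0.65 -0.01 -0.6  -1.86]
False
3 t12.26 loc [-139.41   27.46   61.9 ] F [-4.67 14.11  1.06] w0.4 [ 0.36  0.32 -0.65 -0.01 -0.6  -1.85]
```

View pics/t1c.png

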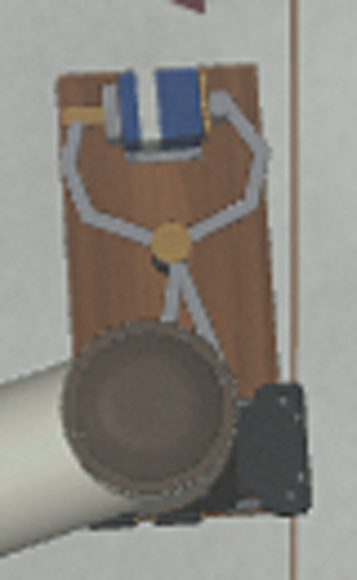

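The crop shows the jaw at (220,103) against the tin, with the lid a thin brass sliver at (207,97). The force is now climbing about 10 N/mm, so the lid is home. I'll back off slowly, take the hand off, and check that the ratchet holds.

Run:
```python
from h import *
r.move_l(w(-139,34,62),max_speed=8); show('a')
r.move_l(w(-136,50,62),max_speed=30); show('b')
r.move_l(w(-136,60,130),max_speed=100)
r.move_l(w(-136,200,150),max_speed=200); r.hold(.7); show('off')
s=snap('top'); save(s,'t2'); c=s['pixels'][150:280,245:325]; a=cv2.resize(c,None,fx=4.46,fy=4.46,interpolation=2)
s=snap('side'); save(s,'s2'); 
cv2.imwrite('pics/t2c.png',cv2.cvtColor(cv2.convertScaleAbs(a,alpha=1.5),cv2.COLOR_RGB2BGR))
```

```text
a t13.48 loc [-138.96   33.88   62.  ] F [-1.33  0.36 -0.67] w0.6 [ 0.38  0.32 -0.65 -0.01 -0.61 -1.87]
b t14.18 loc [-136.06   50.1    61.98] F [0.51 0.05 0.48] w0.7 [ 0.41  0.32 -0.65 -0.01 -0.61 -1.91]
off t16.57 loc [-135.99  200.02  150.02] F [0.33 0.2  0.05] w0.3 [ 0.72  0.21 -0.5  -0.01 -0.86 -2.22]
```

View pics/t2c.png

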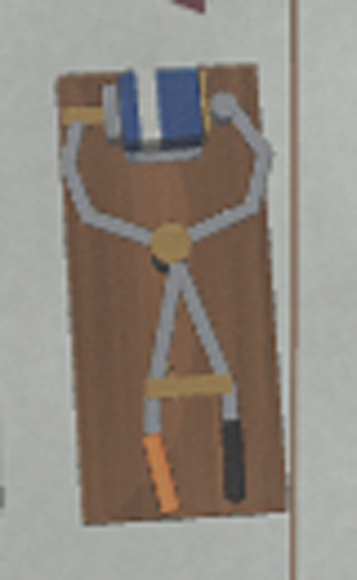

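The press is held shut. The orange handle moved from (118,467) to (160,473), about 25 mm or 0.19 rad, which is the last tooth. Next I'll release it from above.

Run:
```python
from h import *
r.move_l(w(-140,20,130),max_speed=200)
r.move_l(w(-140,20,91),max_speed=80); r.hold(.2); show('pre')
print(r.move_l(w(-140,20,78),max_speed=12,until_force=2.2)); show('contact')
z=loc(r.state()['tcp_pos'])[2]; z=min(max(z,82),86)
r.move_l(w(-140,20,z-7),max_speed=15); r.hold(.2); show('down')
```

```text
pre t18.56 loc [-139.59   20.15   91.52] F [ 0.82 -0.27  0.19] w0.5 [ 0.35  0.26 -0.62 -0.   -0.69 -1.84]
True
contact t19.31 loc [-139.61   20.28   81.89] F [-0.11  1.37  2.96] w0.4 [ 0.35  0.28 -0.63 -0.01 -0.66 -1.84]
down t20.11 loc [-139.51   20.11   75.4 ] F [-0.83  1.67  7.05] w0.4 [ 0.35  0.29 -0.64 -0.   -0.64 -1.84]
```

Run:
```python
from h import *
r.move_l(w(-138,34,75),max_speed=25); show('1')
r.move_l(w(-135,50,75),max_speed=25); r.hold(.2); show('2')
r.move_l(w(-135,50,95),max_speed=40); show('3')
r.move_l(w(-135,60,150),max_speed=150)
r.move_l(w(-135,200,150),max_speed=200)
s=snap('top'); save(s,'t3'); c=s['pixels'][150:280,245:325]; a=cv2.resize(c,None,fx=4.46,fy=4.46,interpolation=2)
cv2.imwrite('pics/t3c.png',cv2.cvtColor(cv2.convertScaleAbs(a,alpha=1.5),cv2.COLOR_RGB2BGR))
def px(c): return (np.array(c,float)+.5)/4.46-.5+[245,150]
m=cv2.inRange(cv2.cvtColor(s['pixels'],cv2.COLOR_RGB2HSV),(4,140,80),(16,255,255))[235:272,258:290]; v,u=np.nonzero(m); print(loc(plane(s,[[u.mean()+258,v.mean()+235]],66)[0]))
C=cloud(s)[155:195,262:306].reshape(-1,3); C=np.array([loc(p) for p in C if 73<p[2]<88]); print(len(C),np.percentile(C,[3,50,97],axis=0).round(1)); show()
```

```text
1 t20.82 loc [-137.37   33.42   75.54] F [ 0.6  -3.33  6.99] w0.5 [ 0.38  0.29 -0.64 -0.   -0.64 -1.87]
2 t21.82 loc [-136.04   48.79   75.06] F [-2.05 -3.71  7.29] w0.5 [ 0.41  0.3  -0.63 -0.   -0.65 -1.91]
3 t22.48 loc [-135.16   50.11   94.85] F [-0.03 -0.23  0.36] w-0.0 [ 0.41  0.26 -0.61 -0.01 -0.7  -1.91]
[-135.90066476   41.52840031   66.        ]
345 [[ 64.  -45.7  73.7]
 [ 84.7   1.8  79.6]
 [106.5  33.3  85.4]]
 t23.90 loc [-135.46  198.97  149.52] F [-0.22 -0.27  0.1 ] w0.5 [ 0.72  0.21 -0.5  -0.01 -0.87 -2.22]
```

View pics/t3c.png

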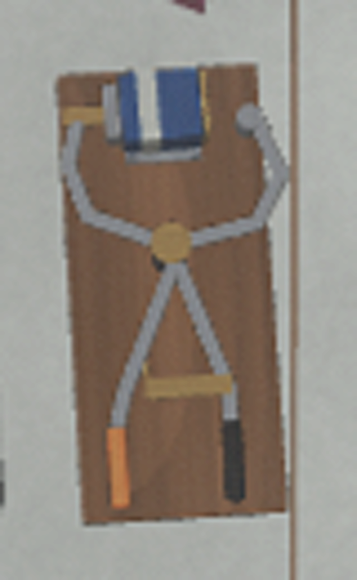

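The press is fully open, with the handle back at (118,467) and the tin body centred near (161,105) in the crop. Now I'll grasp and lift it.

Run:
```python
from h import *
T=dict(np.load('pics/top0.npz')); px=(np.array([[160.5,105]])+.5)/4.46-.5+[245,150]
t=loc(plane(T,px,80)[0]); print('tin',t); y=float(np.clip(t[1],-4,9)); 
Q=q(YAW+np.pi)
r.gripper_to(66,25); r.goto(w(85,y,170),Q); show('above')
r.move_l(w(85,y,105),max_speed=120); 
print(r.move_l(w(85,y,70),max_speed=50,until_force=8)); show('at')
r.gripper_to(30,25); show('gripped'); print(r.state()['grip_force'])
r.move_l(w(85,y,76),max_speed=20); show('up6')
r.move_l(w(85,y,160),max_speed=80); r.hold(.2); show('lifted')
s=snap('side'); c=s['pixels'][100:270,180:420]; cv2.imwrite('pics/s4c.png',cv2.cvtColor(cv2.convertScaleAbs(cv2.resize(c,None,fx=3.2,fy=3.2,interpolation=2),alpha=1.4),cv2.COLOR_RGB2BGR))
```

```text
tin [84.65638869  1.76435213 80.        ]
above t26.95 loc [ 84.81   2.15 169.94] F [-0.24  0.41  0.95] w66.1 [ 0.23  0.51  0.02 -0.   -1.09 -0.15]
False
at t28.49 loc [85.26  1.75 70.21] F [ 0.42  0.02 -0.11] w66.1 [ 0.22  0.61 -0.08  0.   -0.88 -0.15]
gripped t29.02 loc [84.75  1.85 70.18] F [-1.86  1.1   1.98] w43.9 [ 0.22  0.61 -0.08 -0.   -0.89 -0.15]
24.990225336514413
up6 t29.47 loc [84.75  1.71 75.88] F [-0.97 -0.05 -1.18] w43.9 [ 0.22  0.6  -0.07 -0.   -0.9  -0.15]
lifted t30.87 loc [ 84.78   1.74 159.36] F [ 0.53 -0.03 -1.76] w43.6 [ 0.22  0.52  0.01 -0.   -1.07 -0.15]
```

View pics/s4c.png

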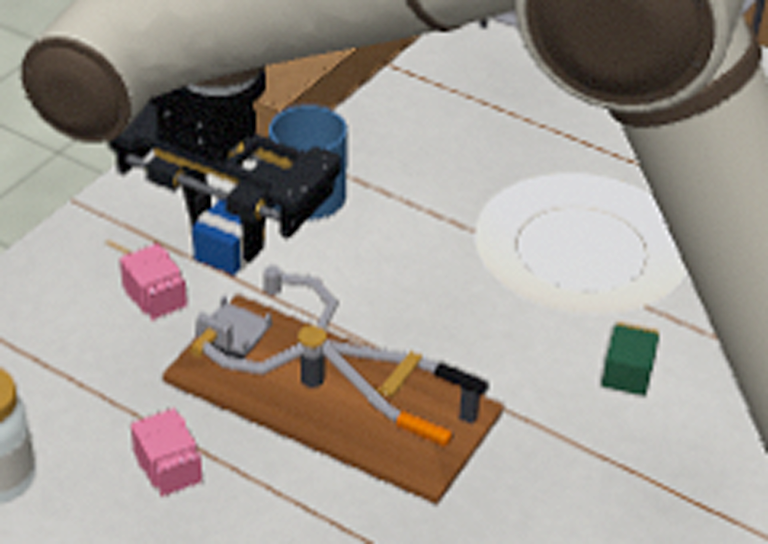

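The tin is held level in the gripper and the press is empty and open. Now I'll place it on the plate.

Run:
```python
from h import *
Q=q(YAW+np.pi); X,Y=471.,-332.
r.goto([X,Y,130],Q); show('over')
r.move_l([X,Y,50],max_speed=100); r.hold(.3); show('50')
print(r.move_l([X,Y,31],max_speed=10,until_force=3)); show('down'); print(r.state()['tcp_pos'])
r.gripper_to(62,25); r.hold(.2)
r.move_l([X,Y,120],max_speed=80); r.goto([X-20,Y-150,240],Q); show('away')
s=snap('top'); C=cloud(s); b=C[195:295,340:445].reshape(-1,3); t=b[(b[:,2]>38)&(b[:,2]<56)]; print(len(t),t.mean(0))
c=s['pixels'][150:300,230:450]; cv2.imwrite('pics/t5c.png',cv2.cvtColor(cv2.convertScaleAbs(cv2.resize(c,None,fx=3.5,fy=3.5,interpolation=2),alpha=1.4),cv2.COLOR_RGB2BGR))
```

```text
over t32.33 loc [-133.25 -303.28  130.27] F [-0.41 -0.42 -2.32] w43.7 [-0.33  0.41 -0.26  0.   -0.9   0.41]
50 t33.58 loc [-134.16 -303.78   50.52] F [ 1.15 -0.67 -1.7 ] w44.3 [-0.33  0.51 -0.34  0.   -0.72  0.41]
True
down t34.92 loc [-134.31 -303.65   35.1 ] F [-0.02 -0.46  4.93] w44.0 [-0.33  0.53 -0.35  0.   -0.69  0.41]
[ 471.03713354 -331.98479281   35.10108295]
away t37.79 loc [-165.54 -450.63  238.17] F [-0.28 -0.23  0.98] w62.3 [-0.57  0.45  0.1  -0.   -1.22  0.65]
389 [ 422.90017541 -273.06931196   43.31540015]
```

View pics/t5c.png

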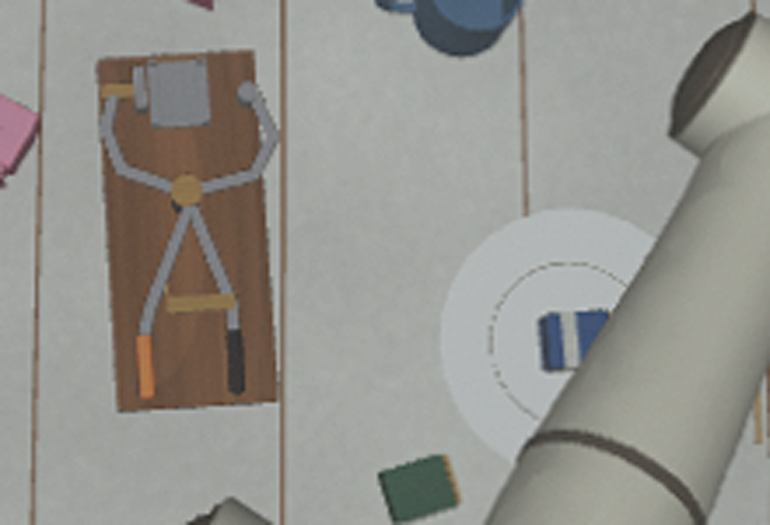

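The tin stands flat in the middle of the plate's ring: its left edge is at (540,340), about 50 px inside the ring's, as expected. The press is open and empty, and nothing else in view has moved.

```bash
python3 -c "
from h import *
print(r.close_job())"
```

```text
the job is handed in; nothing more can be done
None
```

I handed the job in at about 38 s: the lid was pressed home, the ratchet held on its last tooth and was then released, and the press is fully open. The blue tin stands flat in the middle of the white plate, though the arm hid part of it in the last picture. Handle forces stayed at or under about 16 N, judging by the stop threshold and readings between moves.

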